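# Set the inspection magnifier to its focus stop

### The job

Bring the magnifier on the bench rail into focus on the vial: press down the thumb pad in the middle of its carriage to free the brake, keep it pressed while you push the carriage along the rail until it rests against the clamped focus stop, then let go so that the brake holds it there. Do not shove the carriage against its brake or push the stop out of place, do not knock the lens askew, and leave the vial and the things round the rail where they are.

Things in the scene. Friction and masses are not known exactly. Their poses are not given: they have to be found in the camera images.
- focus_rail: the fixed bench rail of an inspection magnifier: an aluminium base plate 400 mm long (its y axis) and 80 mm wide (x) with a dark steel T-rail along its middle. Origin at the centre of its underside on the worktop; x points away from the robot side, y along the rail from the carriage towards the focus stop and the object stage, z up. Rail head top at z = 34 mm
- carriage (a joint): position of the carriage along the rail's +y, in m; at 0 the carriage's middle is at rail y = -140 mm. The carriage is an aluminium saddle 60 mm wide (x) and 76 mm long (y) whose two raised shoulders (8 mm thick, 61 mm above the worktop, inner faces 60 mm apart) stand before and behind the thumb pad. A friction brake holds it against about 20 N until the pad is pressed; freed, it slides with about 1 N drag (more when faster, 4 N per m/s) and stays where it is left
- thumb_pad (a joint): how far the pad is pressed, in m: about 0 at rest, 0.007 fully down. It takes about 8 N to start and 11 N fully down; the brake is free from about 1 mm on and grips again when the pad comes back up
- pad_top (a point): centre of the top of the thumb pad, a ribbed black plate 44 mm (x) by 56 mm (y) in the middle of the carriage, 56 mm above the worktop at rest, pressed straight down
- focus_stop (a joint): position of the focus stop along the rail's +y, in m; at 0 its middle is at rail y = 0. It stays clamped up to about 35 N
- buffer (a point): the face of the carriage's rubber buffers that meets the stop: on the rail's middle line, 41 mm ahead (+y) of the carriage's middle, 42 mm above the worktop
- stop_face (a point): the near face of the focus stop, met by the buffers: a black clamp block 50 mm (x) by 16 mm (y), top 48 mm above the worktop, with a white line across its top and a steel thumbscrew on its front; the point is on the rail's middle line, 42 mm above the worktop
- lens_center (a point): centre of the round lens in its black ring (66 mm across, 10 mm thick, top 119 mm above the worktop), carried by the carriage 95 mm behind the rail's middle line (rail +x), level with the carriage's middle
- vial_center (a point): half-way up the open glass vial (35 mm across, 66 mm high) that stands loose on the round black object stage (60 mm across, 52 mm high) by the far (+y) end of the rail, 95 mm behind its middle line
- connector_center (a point): half-way up the ribbed screw cap with a white hose connector on top (27 mm across, 42 mm high), loose in front of the rail
- dish_center (a point): middle of the small glass dish (70 mm across, 17 mm high), loose in front of the rail
- forceps_center (a point): middle of the steel tweezers (130 mm long, 9 mm wide, 10 mm high), loose in front of the rail
- magnifier (a joint): tilt of the lens about the rail's x axis at the stiff joint 40 mm below its centre, rad; 0 upright (square to the rail). A knock of about 3 N tilts it
- pipette_carousel: the tall fixed pipette carousel (about 150 mm in radius, over 400 mm high with its pipettes, origin at the centre of its foot), beside the way from the robot's right to the rail; an obstacle
- tall_flask: a tall fixed volumetric flask (80 mm in radius, 409 mm high, origin at the centre of its foot) behind the rail; an obstacle
Not all that is in view belongs to the job. What is shaped like the part that bears vial_center but pink or yellow is not meant.

How it is judged:
On the way, in this order (a step that is already met when the one before it is completed fails the run):
1. the thumb pad is pressed and the brake is free (value of joint thumb_pad above 0.002 m), for 0.1 s.
2. with the pad kept pressed, the carriage has come up against the focus stop (y of buffer in the frame of stop_face above -0.0025 m and value of joint thumb_pad above 0.001 m), for 0.1 s.
At the end, for the whole second after the job is handed in: The buffers rest within 3 mm of the focus stop, the stop within 3 mm of where it was clamped; the thumb pad is back up (under 1 mm), the carriage at rest; the lens is upright (0.06 rad); the vial stands within 10 mm of its place, the connector, dish and tweezers within 15 mm of theirs (y of buffer in the frame of stop_face above -0.003 m and distance of stop_face from where it was at the start of the episode below 0.003 m and value of joint thumb_pad below 0.001 m and velocity of joint carriage between -0.005 and 0.005 m/s and value of joint magnifier between -0.06 and 0.06 rad and distance of vial_center from where it was at the start of the episode below 0.01 m and angle between vial_center's own z axis and vertical below 0.1 rad and distance of each of connector_center, dish_center, forceps_center from where it was at the start of the episode below 0.015 m); the robot touches nothing.
It fails at once if the carriage is shoved along against its brake, with the pad not pressed (value of joint thumb_pad below 0.0007 m and (velocity of joint carriage above 0.012 m/s or velocity of joint carriage below -0.012 m/s)).
It fails at once if the focus stop is pushed out of its place (distance of stop_face from where it was at the start of the episode above 0.004 m).
It fails at once if the lens is knocked askew (value of joint magnifier above 0.07 rad or value of joint magnifier below -0.07 rad).
It fails at once if the vial is knocked, lifted or carried off (distance of vial_center from where it was at the start of the episode above 0.012 m).
It fails at once if a bystander is shoved, lifted or carried (distance of any of connector_center, dish_center, forceps_center from where it was at the start of the episode above 0.02 m).
It also fails if it takes over 42 s, if anything falls off the work surface, if the arm or the gripper's body presses on something with over 40 N, if the wrist force passes 120 N, or if a joint passes its speed limit or range.

### The arm

A 6-joint arm with a two-finger parallel gripper is mounted at the origin on a cart in front of the work surface, level with it; the furniture and walls round the work are solid. World frame = base frame: x ahead of the robot, y to its left, z up, the work surface at z = 0. Lengths are in m, angles in rad, forces in N, time in s.
With the tool pointing down it reaches from about 0.275 to 1 m from the base axis. Payload 8.4 kg.
Tool frame: the origin (TCP) lies on the centre line of the jaws, within the pads' length; the fingertips stand 17 mm ahead of it and the grasp point (between the pads) lies 2 mm behind it (bot.tcp_to_tips is the y of the fingertips in the tool frame, in m); y points along the fingers, z is the direction in which the jaws open and shut, and the axes are right-handed (so a half turn about y gives the same grasp; the last joint's range is limited). The gripper opens to 85 mm and grips with 20 to 120 N. Pads are 22 mm wide; open, the fingers measure 114 mm over their backs; the gripper's body (76 mm by 85 mm) begins 54 mm behind the grasp point. The pads swing forward as they close: fully open they stand 13 mm farther back than shut.
Start: joints at [-1.163, 0.353, 1.633, -0, 1.155, -0.002], TCP at [0.249, -0.573, 0.248] pointing down, gripper open.
Joint ranges: [-2.63, 2.63], [-0.92, 2.1], [0.06, 2.66], [-1.3, 4.44], [0, 2.69], [-3.02, 3.02]. Speed limits (rad/s): [2.22, 2.22, 2.79, 3.14, 3.14, 3.14].

### API

Orientations are given as a unit quaternion [x, y, z, w].
In Python, from workcell import bot, hand, kinematics, get_obs, vision, hand_in gives the robot as it stands. The module is installed in compiled form; this text tells all that it offers. Calls block until the motion is done:
- bot.reach(position, orientation): joint-space move of the TCP to a pose.
- bot.servo_line(position, ori=None, velocity=0.15): straight line of the TCP; ori=None keeps the orientation; velocity is the mean speed in m/s.
- bot.goto_joints(angles): joint-space move.
- hand.move_gripper(opening, strength=None): finger opening in m; strength is the grip in N (None keeps the last); returns when the fingers have stopped.
- bot.dwell(seconds).
- kinematics.solve_ik(position, orientation): joint angles nearest the present ones, or None.
- get_obs(): the state.
- vision.read_camera(name): name is "scene" or "top"; returns a dict with "frame" (480x640x3 uint8, red, green, blue), "intrinsics" (3x3 intrinsics, pixels), "view" (4x4, takes a point from world to camera coordinates). Camera axes: x right, y down, z forward; pixel columns grow to the right and rows downward; lengths in m; the calibration is good to about 2 mm. A picture is of the moment at which its call begins. There is no depth.
A pose or a line that the arm cannot do raises bot.IKError and nothing moves.
- hand_in(): hands the job in, once; it reports no verdict.
The state is a dict: "time_s": time; "joint_pos": joint angles; "joint_vel": joint speeds; "joint_efforts": joint torques, N m; "position": TCP position; "orientation": TCP orientation; "wrist_force": force on the tool from outside, world axes, zero at the start; "ft_torque": the same for the moment, N m; "gripper_width": finger opening in m.
Only numpy, scipy, OpenCV 4.12 (cv2) and the standard library are available. Lean on these libraries where they do the work, as an engineer would, in place of code of your own. Each camera call takes 0.05 s, during which the arm holds its last target.

## Working session

There is one attempt and no reset: what is moved stays moved. The work goes in short steps, each a Python script; the robot and the scene stay as the last script left them, time stands still between calls to the robot, and variables do not carry over. Pictures are saved under pics/ and viewed, and the job is handed in when it is done.

```bash
mkdir -p pics; python3 - <<'E'
from workcell import bot, hand, kinematics, get_obs, vision
import cv2,numpy as np
o=get_obs();print(o)
for n in("scene","top"):
    r=vision.read_camera(n);cv2.imwrite(f"pics/{n}0.png",r["frame"][:,:,::-1]);print(n,r["intrinsics"].tolist(),r["view"].tolist())
    np.savez(f"{n}0.npz",**r)
print(bot.tcp_to_tips)
E
```

```text
{'time_s': 0.0, 'joint_pos': array([-1.16342867e+00,  3.53628968e-01,  1.63413395e+00,  5.15324981e-06,
        1.15516764e+00, -2.37187110e-03]), 'joint_vel': array([-9.75663014e-04,  1.87238241e-03, -2.00364102e-03,  5.77984053e-05,
        3.40117658e-04, -1.20056441e-04]), 'joint_efforts': array([-1.93879554e-03, -6.05267429e+01, -3.42061186e+01, -4.14688111e-05,
        9.57976881e-03, -2.34238911e-05]), 'position': array([ 0.24882432, -0.57285283,  0.24757371]), 'orientation': array([-0.1439463 ,  0.69278309, -0.69185571,  0.1437593 ]), 'wrist_force': array([ 0.14342607,  0.13234744, -0.49702063]), 'ft_torque': array([ 0.02576268, -0.05955596, -0.00407291]), 'gripper_width': 0.0857650662365536}
scene [[454.8039995105352, 0.0, 317.344185825472], [0.0, 454.8039995105352, 241.50788577541798], [0.0, 0.0, 1.0]] [[-0.8583270268260075, -0.5127508786291165, 0.019006616876638537, 0.5194716952539951], [-0.22287899468577776, 0.3392143300616981, -0.9139248284233501, 0.21113683107571854], [0.46216844196448925, -0.7886825563849259, -0.40543822773174, 0.7974274326969826], [0.0, 0.0, 0.0, 1.0]]
top [[561.2048125394174, 0.0, 328.29961256778904], [0.0, 561.2048125394174, 238.52283465143176], [0.0, 0.0, 1.0]] [[-0.006353042393962399, -0.9999559796424373, -0.006904898961859977, 0.06799875047209082], [-0.9982460562724056, 0.006748312154977112, -0.05881557123456095, 0.568376765939116], [0.05885957856567819, 0.006519130340157892, -0.9982449854372816, 1.3811213764679284], [0.0, 0.0, 0.0, 1.0]]
0.017
```

View pics/scene0.png

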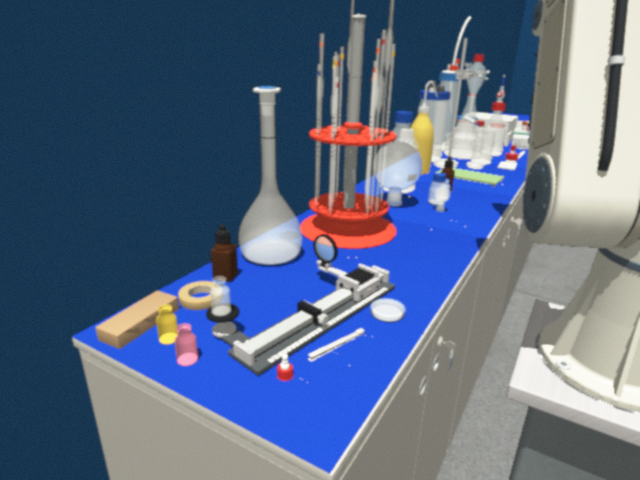

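View pics/top0.png

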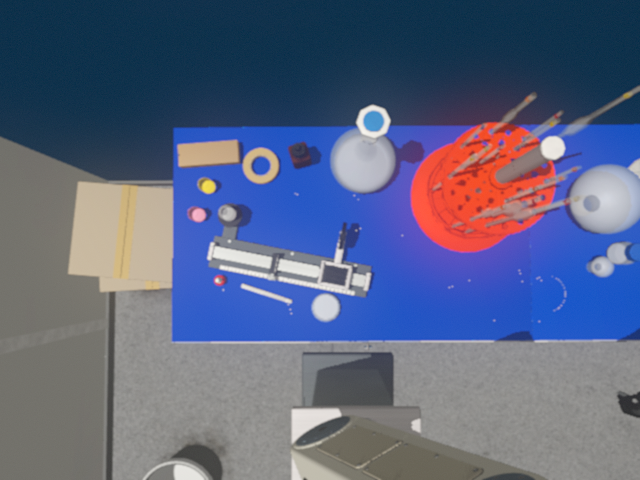

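The scene view shows the rail running from the carriage at about (365,278) to the stop at (312,312). The top view shows the carriage at (336,273), the stop at (275,265), the lens bar at (342,240) and the clear vial on its dark stage at (229,215). The pink (198,215) and yellow (208,186) vials are decoys. Next I'll enlarge both views.

```bash
python3 - <<'E'
import cv2
a=cv2.imread("pics/top0.png")[190:330,185:385];cv2.imwrite("pics/topc.png",cv2.resize(a,None,fx=4,fy=4,interpolation=cv2.INTER_CUBIC))
a=cv2.imread("pics/scene0.png")[225:385,200:415];cv2.imwrite("pics/scenec.png",cv2.resize(a,None,fx=3.7,fy=3.7,interpolation=cv2.INTER_CUBIC))
E
```

```text
(no output)
```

View pics/topc.png

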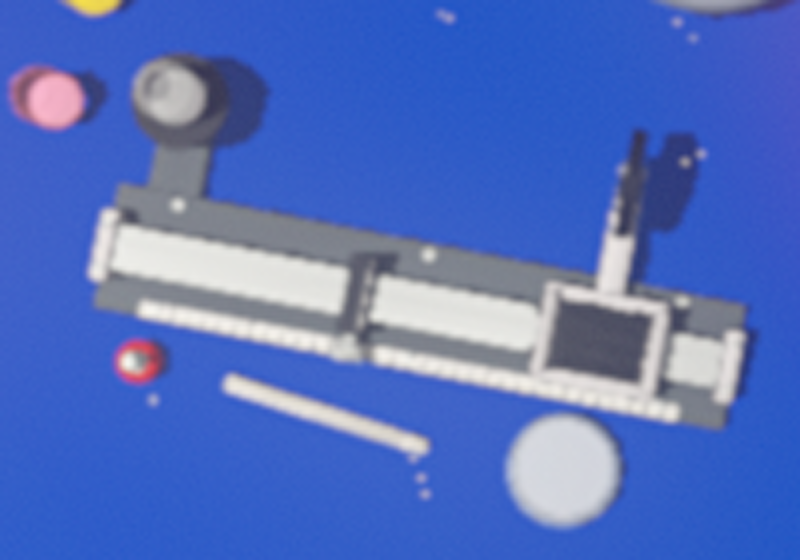

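View pics/scenec.png

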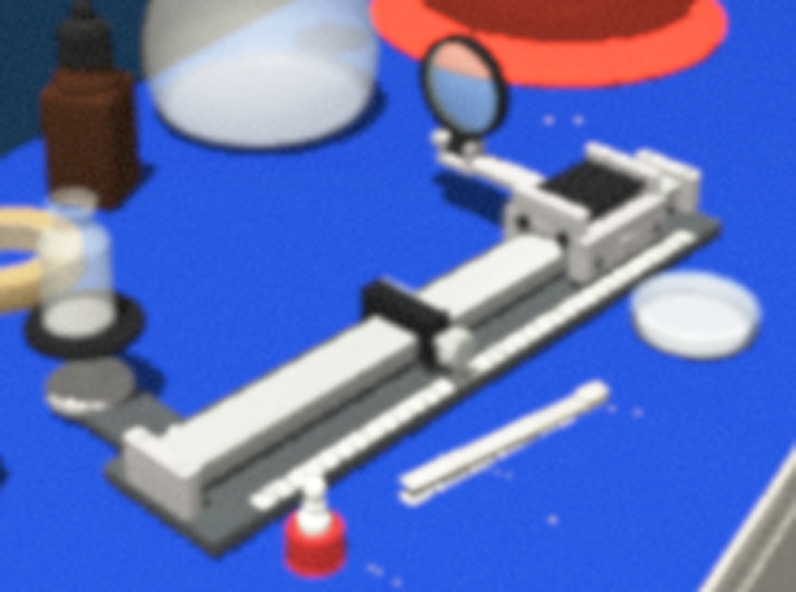

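```bash
cat > h.py <<'E'
import numpy as np,cv2
def ray(n,uv,z,f=None):
    r=np.load(f"{n}0.npz") if f is None else f
    K,V=r["intrinsics"],r["view"]; R=V[:3,:3];t=V[:3,3]
    c=-R.T@t; d=R.T@np.linalg.solve(K,[uv[0],uv[1],1]); return c+d*(z-c[2])/d[2]
def proj(n,p):
    r=np.load(f"{n}0.npz");q=r["view"]@np.r_[p,1];q=r["intrinsics"]@q[:3];return q[:2]/q[2]
E
python3 - <<'E'
from h import *
T=lambda u,v:(185+(u+.5)/4-.5,190+(v+.5)/4-.5)
S=lambda u,v:(200+(u+.5)/3.7-.5,225+(v+.5)/3.7-.5)
P=[ray("top",T(*c),0.008) for c in[(120,185),(747,305),(722,428),(93,308)]]
P=np.array(P);print("plate",P,P.mean(0),np.linalg.norm(P[0]-P[1]),np.linalg.norm(P[1]-P[2]))
y=(P[0]-P[1]+P[3]-P[2])[:2];y/=np.linalg.norm(y);x=np.array([y[1],-y[0]]);print("y",y,np.degrees(np.arctan2(-x[1]*-1,x[0])))
O=P.mean(0)[:2]
# pad dark mask
im=cv2.imread("pics/top0.png");g=im[...].max(2)
m=((g<75).astype(np.uint8));m[:262]=0;m[290:]=0;m[:,:318]=0;m[:,356:]=0
n,l,s,c=cv2.connectedComponentsWithStats(m);k=1+s[1:,4].argmax();print("pad px",c[k],s[k])
pt=ray("top",c[k],.056);print("pad top",pt, "rail",x@(pt[:2]-O),y@(pt[:2]-O))
pts=[(592,150),(640,185),(592,215),(540,185)] # pad in scene
q=ray("scene",S(592,187),.056);print("pad scene",q,x@(q[:2]-O),y@(q[:2]-O))
# stop: top
for nm,w in(("stop top near edge far",(378,262)),("near edge near",(363,335)),("far edge",(350,258)),("ff",(343,325))):
    q=ray("top",T(*w),.048);print(nm,q,x@(q[:2]-O),y@(q[:2]-O))
q=ray("top",T(640,135),.119);print("lens top",q,x@(q[:2]-O),y@(q[:2]-O))
E
```

```text
plate [[ 0.57793016  0.34977429  0.008     ]
 [ 0.50014874 -0.04286924  0.008     ]
 [ 0.42374419 -0.02647802  0.008     ]
 [ 0.50090122  0.36626679  0.008     ]] [0.50068108 0.16167346 0.008     ] 0.4002735202832255 0.07814299123155301
y [0.19354598 0.98109121] -11.15979620474316Traceback (most recent call last):
  File "<stdin>", line 11, in <module>
ValueError: attempt to get argmax of an empty sequence
```

```bash
python3 - <<'E'
from h import *
T=lambda u,v:(185+(u+.5)/4-.5,190+(v+.5)/4-.5)
S=lambda u,v:(200+(u+.5)/3.7-.5,225+(v+.5)/3.7-.5)
O=np.array([.50068,.16167]);y=np.array([.19355,.98109]);x=np.array([y[1],-y[0]])
f=lambda q:(q.round(4),"rail",round(x@(q[:2]-O),4),round(y@(q[:2]-O),4))
c=[(555,300),(653,312),(641,385),(545,368)]
for w in c:print("pad c",*f(ray("top",T(*w),.056)))
print("pad",*f(np.mean([ray("top",T(*w),.056) for w in c],0)))
print("pad scene",*f(ray("scene",S(594,190),.056)))
for nm,w in(("stop near edge",(378,262)),("near edge near",(363,335)),("far edge",(350,258)),("ff",(343,325))):
    print(nm,*f(ray("top",T(*w),.048)))
print("lens top",*f(ray("top",T(640,135),.119)))
for nm,p in(("pad -.14",(0,-.14,.056)),("stop",(0,-.008,.048)),("lens",(.095,-.14,.086))):
    W=np.r_[O+x*p[0]+y*p[1],p[2]];u=proj("top",W);s=proj("scene",W)
    print(nm,W.round(4),"topcrop",((u-[185,190])*4).round(),"scenecrop",((s-[200,225])*3.7).round())
E
```

```text
pad c [0.5034 0.0763 0.056 ] rail 0.0192 -0.0832
pad c [0.4958 0.0172 0.056 ] rail 0.0232 -0.1427
pad c [0.452  0.0248 0.056 ] rail -0.0213 -0.1437
pad c [0.4625 0.0826 0.056 ] rail -0.0221 -0.085
pad [0.4784 0.0502 0.056 ] rail -0.0002 -0.1136
pad scene [0.4715 0.0511 0.056 ] rail -0.0073 -0.1142
stop near edge [0.5273 0.184  0.048 ] rail 0.0218 0.027
near edge near [0.4831 0.1931 0.048 ] rail -0.0234 0.0275
far edge [0.5299 0.201  0.048 ] rail 0.021 0.0442
ff [0.4892 0.2053 0.048 ] rail -0.0197 0.0406
lens top [0.5976 0.0256 0.119 ] rail 0.1214 -0.1147
pad -.14 [0.4736 0.0243 0.056 ] topcrop [640. 348.] scenecrop [610. 169.]
stop [0.4991 0.1538 0.048 ] topcrop [426. 307.] scenecrop [459. 266.]
lens [0.5668 0.0059 0.086 ] topcrop [671. 190.] scenecrop [486.  75.]
```

The carriage middle is at rail y ≈ -113.5 mm and the stop face is at about +27 mm, so the travel is about 99.5 mm. I'll approach at a small radius to stay clear of the carousel.

```bash
cat >> h.py <<'E'
from scipy.spatial.transform import Rotation as Ro
O=np.array([.50068,.16167]);yr=np.array([.19355,.98109]);xr=np.array([yr[1],-yr[0]])
def W(a,b,z): return np.r_[O+xr*a+yr*b,z]
def quat(s=1):
    z=np.r_[s*xr,0];y=np.array([0,0,-1.]);x=np.cross(y,z);return Ro.from_matrix(np.c_[x,y,z]).as_quat()
E
python3 - <<'E'
from h import *
from workcell import *
print("carousel",ray("top",(465,197),0))
o=get_obs();print(Ro.from_quat(o["orientation"]).as_matrix().round(2).tolist())
for s in(1,-1):
  print(s,kinematics.solve_ik(W(0,-.1135,.14),quat(s)), kinematics.solve_ik(W(0,-.014,.067),quat(s)))
p=o["position"];d=p[:2]/np.linalg.norm(p[:2])
for a in(-1.16,-.5,0,.1):
  print(a,kinematics.solve_ik(np.r_[.36*np.cos(a),.36*np.sin(a),.25],quat(1)),kinematics.solve_ik(np.r_[.36*np.cos(a),.36*np.sin(a),.25],quat(-1)))
E
```

```text
carousel [ 0.67263491 -0.28190178  0.        ]
[[-0.92, -0.0, 0.4], [-0.4, 0.0, -0.92], [-0.0, -1.0, -0.0]]
1 [ 1.01606853e-01  2.74773016e-01  2.03169672e+00 -4.44089210e-16
  8.35122922e-01  2.96386552e-01] [ 2.85884037e-01  4.43536751e-01  1.99325838e+00 -4.44089210e-16
  7.04797523e-01  4.80663736e-01]
-1 [ 1.01606853e-01  2.74773016e-01  2.03169672e+00 -4.44089210e-16
  8.35122922e-01 -2.84520610e+00] [ 2.85884037e-01  4.43536751e-01  1.99325838e+00 -4.44089210e-16
  7.04797523e-01 -2.66092892e+00]
-1.16 [-1.16416668e+00 -8.55770713e-02  2.14655500e+00 -4.44089210e-16
  1.08061473e+00 -9.69386979e-01] [-1.16416668e+00 -8.55770713e-02  2.14655500e+00 -4.44089210e-16
  1.08061473e+00  2.17220567e+00]
-0.5 [-5.04166679e-01 -8.55770713e-02  2.14655500e+00 -4.44089210e-16
  1.08061473e+00 -3.09386979e-01] [-5.04166679e-01 -8.55770713e-02  2.14655500e+00 -4.44089210e-16
  1.08061473e+00  2.83220567e+00]
0 [-4.16667872e-03 -8.55770713e-02  2.14655500e+00 -4.44089210e-16
  1.08061473e+00  1.90613021e-01] [-4.16667872e-03 -8.55770713e-02  2.14655500e+00 -4.44089210e-16
  1.08061473e+00 -2.95097963e+00]
0.1 [ 9.58333213e-02 -8.55770713e-02  2.14655500e+00 -4.44089210e-16
  1.08061473e+00  2.90613021e-01] [ 9.58333213e-02 -8.55770713e-02  2.14655500e+00 -4.44089210e-16
  1.08061473e+00 -2.85097963e+00]
```

```bash
python3 - <<'E'
from h import *
from workcell import *
j=np.array([-1.163,-.0856,2.1466,0,1.0806,0])
bot.goto_joints(j)
j[0]=.10;j[5]=.296;bot.goto_joints(j)
hand.move_gripper(0.0,20)
bot.reach(W(0,-.1135,.12),quat(1))
o=get_obs();print(o["time_s"],o["position"],W(0,-.1135,.12),o["wrist_force"],o["gripper_width"])
for n in("scene","top"):
    r=vision.read_camera(n);cv2.imwrite(f"pics/{n}1.png",r["frame"][:,:,::-1])
a=cv2.imread("pics/scene1.png")[190:350,260:475];b=cv2.imread("pics/top1.png")[190:350,260:475]
cv2.imwrite("pics/c1.png",cv2.resize(np.vstack([a,b]),None,fx=1.8,fy=1.8,interpolation=cv2.INTER_CUBIC))
E
```

```text
4.2167 [0.47806457 0.05028188 0.12021352] [0.47871208 0.05031629 0.12      ] [-0.24713187 -0.76133273  0.50032019] -0.00017058861797634225
```

View pics/c1.png

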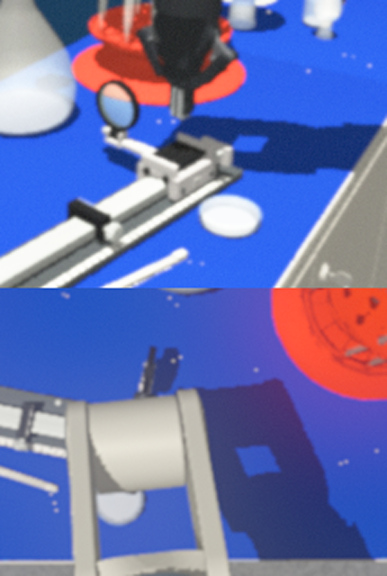

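The arm is above the pad: in the crop the closed fingertips are at (181,112), over the pad at (183,152). The lens and dish look undisturbed. I'll go down in small steps and watch the force.

```bash
python3 - <<'E'
from h import *
from workcell import *
bot.servo_line(W(0,-.1135,.079),quat(1),velocity=.06)
f0=get_obs()["wrist_force"]
z=.079
while z>.064:
    z-=.0015
    bot.servo_line(W(0,-.1135,z),quat(1),velocity=.01)
    o=get_obs();d=o["wrist_force"]-f0
    print(round(o["time_s"],2),round(z,4),o["position"].round(4),d.round(2))
    if d[2]>10.2 or np.hypot(d[0],d[1])>6: break
E
```

```text
5.45 0.0775 [0.4788 0.0503 0.0777] [-0.07 -0.65  0.18]
5.75 0.076 [0.4787 0.0503 0.076 ] [-0.58 -0.24  0.15]
6.05 0.0745 [0.4786 0.0503 0.0744] [-0.51 -0.31  0.61]
6.35 0.073 [0.4788 0.0503 0.073 ] [0.53 0.06 0.87]
6.65 0.0715 [0.4788 0.0503 0.0716] [-0.56 -0.63  2.53]
6.95 0.07 [0.4788 0.0503 0.0701] [-1.43  0.04  4.73]
7.25 0.0685 [0.4788 0.0503 0.0687] [-2.08 -1.21  7.41]
7.55 0.067 [0.4788 0.0503 0.0673] [-1.75  0.63  9.48]
7.85 0.0655 [0.4788 0.0504 0.066 ] [-2.62  0.44 10.33]
```

```bash
python3 - <<'E'
from h import *
from workcell import *
z=.0655;f0=get_obs()["wrist_force"]
ds=[.002,.004,.007,.015,.03,.05,.07,.085,.092]
for s in ds:
    bot.servo_line(W(0,-.1135+s,z),quat(1),velocity=.006 if s<.006 else .03)
    o=get_obs();d=o["wrist_force"]
    print(round(o["time_s"],2),s,o["position"].round(4),round((o["position"][:2]-O)@yr+.1135,4),"along",round((d-f0)[:2]@yr,2),"across",round((d-f0)[:2]@xr,2),"z",d[2].round(2))
    if abs((d-f0)[:2]@yr)>6: break
for n in("scene",):
    r=vision.read_camera(n);cv2.imwrite(f"pics/{n}2.png",r["frame"][:,:,::-1])
a=cv2.imread("pics/scene2.png")[200:360,220:435]
cv2.imwrite("pics/c2.png",cv2.resize(a,None,fx=3.7,fy=3.7,interpolation=cv2.INTER_CUBIC))
E
```

```text
8.33 0.002 [0.4793 0.0524 0.066 ] 0.0021 along 0.4 across -0.31 z 11.51
8.82 0.004 [0.4796 0.0543 0.066 ] 0.0041 along -0.43 across 1.04 z 10.23
9.07 0.007 [0.4803 0.0575 0.066 ] 0.0073 along 0.45 across -0.03 z 10.83
9.48 0.015 [0.4819 0.0653 0.066 ] 0.0154 along 1.31 across 0.66 z 11.25
10.13 0.03 [0.4848 0.0801 0.066 ] 0.0304 along 0.26 across 0.1 z 8.36
10.95 0.05 [0.4888 0.0997 0.066 ] 0.0504 along 0.92 across 0.59 z 10.02
11.77 0.07 [0.4927 0.1194 0.0661] 0.0704 along 0.02 across 0.26 z 9.91
12.42 0.085 [0.4957 0.1341 0.0661] 0.0855 along 0.04 across 0.78 z 8.73
12.8 0.092 [0.4971 0.1411 0.0661] 0.0926 along -0.19 across 0.14 z 10.14
```

View pics/c2.png

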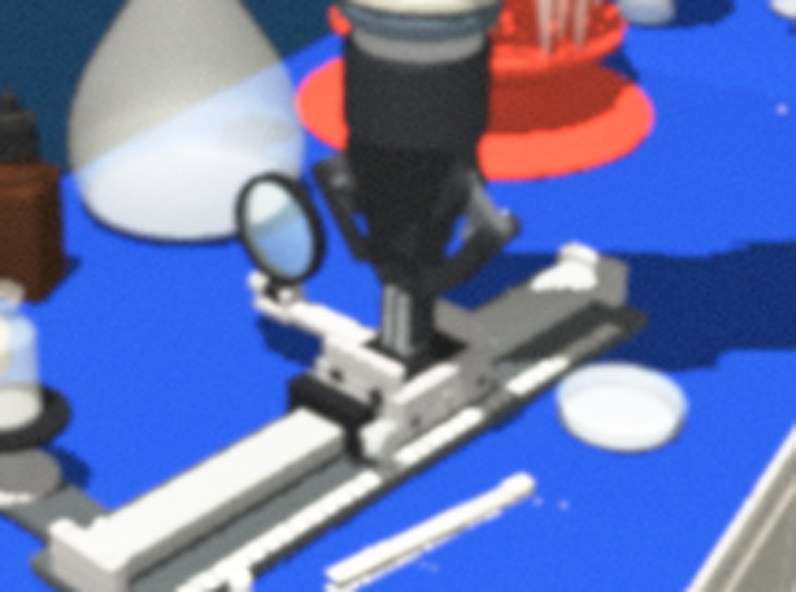

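The carriage has followed the finger and its front is close to the stop (crop (345,405)). The fingertips are still near the middle of the pad. I'll creep on until contact.

```bash
python3 - <<'E'
from h import *
from workcell import *
z=.0655;s=.092
def fm():
    a=[]
    for _ in range(4): a.append(get_obs()["wrist_force"]);bot.dwell(.02)
    return np.mean(a,0)
f0=fm()
while s<.110:
    s+=.001
    bot.servo_line(W(0,-.1135+s,z),quat(1),velocity=.01)
    d=fm()-f0;p=get_obs()
    print(round(p["time_s"],2),round(s,4),round((p["position"][:2]-O)@yr+.1135,4),"along",round(d[:2]@yr,2),"across",round(d[:2]@xr,2),"z",(d+f0)[2].round(2))
    if d[:2]@yr<-3.5: break
bot.dwell(.3)
d=fm()-f0;print(d[:2]@yr,d[:2]@xr,(d+f0)[2])
r=vision.read_camera("scene");cv2.imwrite("pics/scene3.png",r["frame"][:,:,::-1])
a=cv2.imread("pics/scene3.png")[270:350,270:378]
cv2.imwrite("pics/c3.png",cv2.resize(a,None,fx=7,fy=7,interpolation=cv2.INTER_CUBIC))
E
```

```text
13.23 0.093 0.0934 along -0.69 across 0.06 z 10.23
13.55 0.094 0.0944 along -0.78 across 0.23 z 9.55
13.87 0.095 0.0954 along -0.95 across -0.52 z 10.03
14.18 0.096 0.0963 along -1.19 across -0.19 z 9.74
14.5 0.097 0.0973 along -0.75 across 0.08 z 10.0
14.82 0.098 0.0983 along -1.15 across 0.1 z 9.98
15.13 0.099 0.0994 along -1.46 across 0.4 z 10.02
15.45 0.1 0.1003 along -1.19 across 0.3 z 9.98
15.77 0.101 0.1013 along -1.2 across 0.15 z 9.93
16.08 0.102 0.102 along -2.88 across 0.32 z 10.41
16.4 0.103 0.1025 along -7.07 across 1.82 z 10.55
-6.737318990918369 1.6804944727204594 10.15530737779898
```

View pics/c3.png

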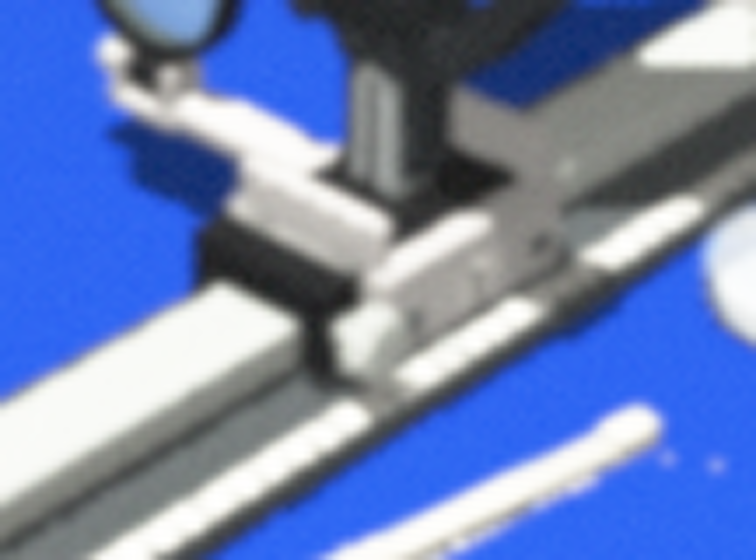

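Contact: the along-rail force rose to about 7 N (the stop holds to 35 N) at 102 mm travel, and the pad is still pressed at 10 N. The crop shows the buffers against the stop at (300,270). Now I'll lift straight up.

```bash
python3 - <<'E'
from h import *
from workcell import *
s=.1025
for z in(.070,.076,.085):
    bot.servo_line(W(0,-.1135+s,z),quat(1),velocity=.015)
    o=get_obs();print(o["time_s"],z,o["wrist_force"].round(2))
bot.servo_line(W(0,-.1135+s,.2),quat(1),velocity=.1)
j=get_obs()["joint_pos"].copy()
j[1]=-.0856;j[2]=2.1466;j[4]=1.0806;bot.goto_joints(j)
j[0]=-1.1;bot.goto_joints(j)
o=get_obs();print(o["time_s"],o["position"],o["wrist_force"])
for n in("scene","top"):
    r=vision.read_camera(n);cv2.imwrite(f"pics/{n}4.png",r["frame"][:,:,::-1])
t=lambda f:cv2.resize(cv2.imread(f)[190:330,185:385],None,fx=2,fy=2,interpolation=cv2.INTER_CUBIC)
c=lambda f:cv2.resize(cv2.imread(f)[230:380,200:400],None,fx=2,fy=2,interpolation=cv2.INTER_CUBIC)
cv2.imwrite("pics/c4.png",np.vstack([np.hstack([t("pics/top0.png"),t("pics/top4.png")]),np.hstack([c("pics/scene0.png"),c("pics/scene4.png")])]))
E
```

```text
17.2667 0.07 [ 0.06 -3.22  4.78]
17.8167 0.076 [-0.21  0.7   0.78]
18.5667 0.085 [-0.82  0.28  0.42]
22.2917 [ 0.16514865 -0.31999028  0.24984399] [-0.41217869  0.71369862  0.65072641]
```

View pics/c4.png

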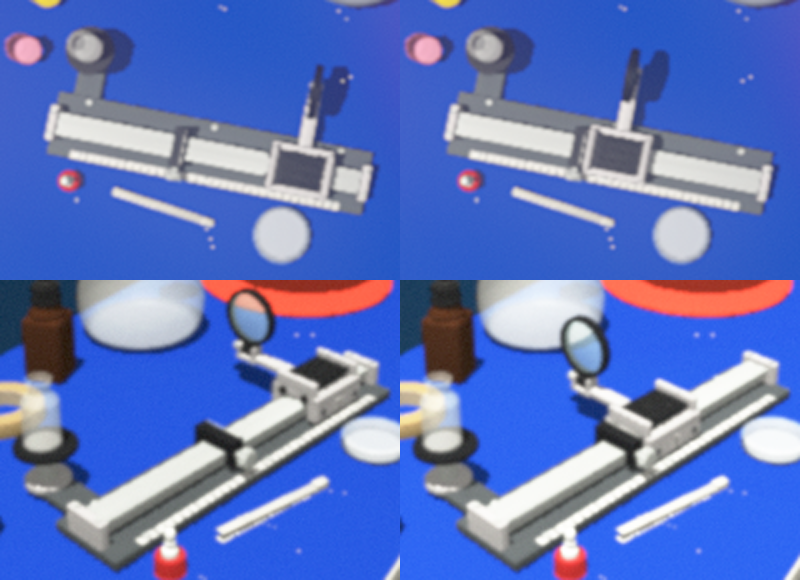

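In the before/after pictures the stop, vial, connector, dish and tweezers are all in the same places, and the carriage is up against the stop. One enlarged check of the gap, and a measured check of the shift.

```bash
python3 - <<'E'
from h import *
a=cv2.imread("pics/scene0.png",0).astype(np.float32);b=cv2.imread("pics/scene4.png",0).astype(np.float32)
for n,(x,y,w,h) in dict(stop_screw=(308,310,22,20),vial=(205,272,34,50),conn=(272,350,26,34),dish=(368,295,40,28),forc=(305,325,64,38)).items():
    t=b[y:y+h,x:x+w];m=cv2.matchTemplate(a[y-5:y+h+5,x-5:x+w+5],t,cv2.TM_CCOEFF_NORMED);_,v,_,l=cv2.minMaxLoc(m);print(n,l[0]-5,l[1]-5,round(v,3))
    
A=cv2.imread("pics/scene4.png")[275:335,285:360];B=cv2.imread("pics/top4.png")[235:295,255:330]
cv2.imwrite("pics/c5.png",cv2.resize(np.hstack([A,B]),None,fx=5.3,fy=5.3,interpolation=cv2.INTER_CUBIC))
E
```

```text
stop_screw 0 0 0.977
vial 0 0 0.999
conn 0 0 0.998
dish 0 0 0.998
forc 0 0 0.998
```

View pics/c5.png

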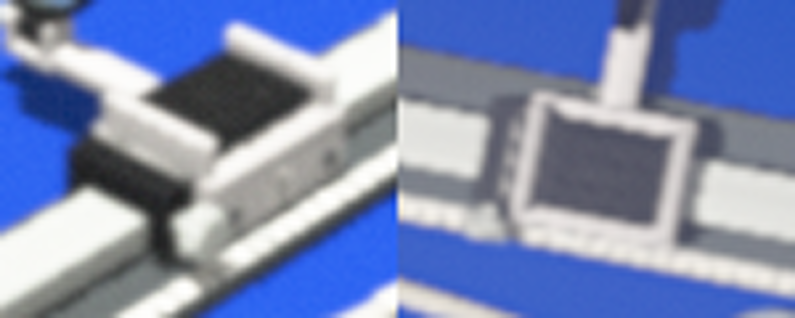

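The crop shows the carriage shoulder against the stop with no rail showing between them (scene half about (150,160), top half about (510,150)). The pad is back up.

```bash
python3 - <<'E'
from workcell import *
print(hand_in())
print(get_obs()["time_s"])
E
```

```text
the job is handed in; nothing more can be done
None
the job is handed in; nothing more can be done
```

The magnifier carriage now rests against the focus stop with the pad back up, and the job is handed in; no verdict is reported.

- **Press:** I pressed the pad with the shut fingertips at about 10 N and kept it at 8–11 N for the whole push.
- **Push:** The carriage slid about 102 mm, and I stopped when the force along the rail rose to about 7 N. The stop is clamped to about 35 N.
- **Release:** I lifted straight up and swung the arm clear of everything, at about 22 s of the 42 s allowed.

**Last checks:**
- The closing pictures show the buffers at the stop with no visible gap.
- The lens looks upright; I judged that by eye and did not measure the tilt.
- Image matching in the scene view found no pixel shift of the stop, vial, connector, dish or tweezers.
- My first image estimate of the travel was about 99.5 mm, 2–3 mm less than the contact point. That is within the error of reading the pictures, and I relied on the force.

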